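# Find the heavy side of the honing wheel and hold it down

### The arm

A 6-joint arm with a two-finger parallel gripper is mounted at the origin on a cart in front of the work surface, level with it; the furniture and walls round the work are solid. World frame = base frame: x ahead of the robot, y to its left, z up, the work surface at z = 0. Lengths are in m, angles in rad, forces in N, time in s.
With the tool pointing down it reaches from about 0.35 to 0.775 m from the base axis. Payload 5.5 kg.
Tool frame: the origin (TCP) lies midway between the tips of the shut fingers; the grasp point (between the pads) lies 19 mm behind it (r.tcp_to_grasp is the distance from the TCP to the grasp point, in m); z points along the fingers, y is the line along which they close (so a half turn about z gives the same grasp; the last joint's range is limited). The gripper opens to 85 mm and grips with 20 to 120 N. Pads are 22 mm wide; open, the fingers measure 114 mm over their backs; the gripper's body (76 mm by 85 mm) begins 54 mm behind the grasp point. The pads swing forward as they close: fully open they stand 13 mm farther back than shut.
Start: joints at [-1.474, 0.313, 0.046, 1.304, 0, 1.431], TCP at [0.135, -0.559, 0.231] pointing down, gripper open.
Joint ranges: [-2.76, 2.76], [-0.86, 1.69], [-1.03, 1.26], [-2.2, 2.34], [-1.47, 1.5], [-3.14, 3.14]. Speed limits (rad/s): [2.57, 2.57, 3.14, 3.14, 3.14, 3.14].

### API

Orientations are given as a unit quaternion [w, x, y, z].
In Python, from station import r gives the robot as it stands.
- The arm moves only by the tool jog_arm, never from a script. Its argument "motion" is a list of rows, each an object with "delta_rot": the turn, a rotation vector about the tool's x, y, z in rad, a list of three; "linear": the shift along the tool's x, y, z in cm, a list of three; "jaw": the finger opening in cm, from 0 to 8.54. In form: [{"delta_rot": [ax, ay, az], "linear": [x, y, z], "jaw": jaw}, ...]. A call has 1 to 12 rows; each row shifts and turns the commanded pose from where the row before left it, along the tool's axes as they then stand; what a row does not reach is not made up. A row lasts 1/10 s, in which the tool goes at most 50 mm and 8.59 degrees, less where a joint would pass 70% of its speed; a pose out of reach is approached as far as the arm can. A call is refused whole if a number of a shift passes 5 or a number of a turn 0.15, either way. A call with a gripper value outside its range is refused whole. The fingers move at their own pace and stop on an object; "grip_force" is the grip in N (left out, the last holds). Time passes only in rows, so rows that do not move let the fingers close. It gives the time, the measured TCP pose, the force, the opening and the grip force at its end, in the units of the state.
- r.observe(): the state, without advancing time (a new reading comes with each control period).
- r.snapshot(name): name is "scene" or "side" or "wrist"; returns the picture (400x640x3 uint8, blue, green, red); there is no depth.
- r.camera_info(name): a dict with "fx", "fy", "cx", "cy" (pixels), "k1" (the pictures are not rectified: a ray, as slopes to the right and down, at radius r is drawn at 1 + k1 r^2 times it, then the intrinsics apply), "rvec" (rotation vector, rad) and "tvec" (3), from world to camera coordinates, as OpenCV has them. Camera axes: x right, y down, z forward; pixel columns grow to the right and rows downward; lengths in m; the calibration is good to about 2 mm. A picture is of the moment at which its call begins: read the wrist's pose just before it. camera_info takes no time and is no camera call; for the wrist camera it gives the pose at the moment of the call.
- r.close_job(): hands the job in; it is judged then, once.
The state is a dict: "t": time; "joint_pos": joint angles; "joint_vel": joint speeds; "joint_torque": joint torques, N m; "position": TCP position; "tool_rot": TCP orientation; "contact_force": force on the tool from outside, world axes, zero at the start; "torque": the same for the moment, N m; "gripper_width": finger opening in m; "gripper_force": force on a finger pad.
Only numpy, scipy, OpenCV 4.12 (cv2) and the standard library are available. Lean on these libraries where they do the work, as an engineer would, in place of code of your own. Each camera call takes 0.05 s, during which the arm holds its last target. There are 200 camera calls.

### The job

The balance weight inside the closed honing wheel has slipped round, and nobody can see where it sits. Take the wheel by its crank handle, turn it slowly once right round to feel which side is heavy, then bring that heavy side straight down and finish while still gripping the crank handle with the wheel standing still, so that I can mark the spot on the cover before it comes off. Leave the tin, the wooden block and the chisel beside it where they are.

Things in the scene. Friction and masses are not known exactly. Their poses are not given: they have to be found in the camera images.
- axle (a point): point on the axle line of the honing wheel, in front of it, opposite the middle of the crank handle, 135 mm above the bench. Fixed to the stand: x runs along the axle from the crank's side into the wheel, z is up, y to the left as seen from the crank. From this point along x: end of the hub nut 35 mm, crank arm 46 mm, counterweight on the crank's short tail 44 mm, cover of the wheel 65 mm.
- wheel_mid (a point): middle of the wheel, on the axle line 90 mm along x from axle, 135 mm up. Beech drum, 131 mm in diameter, 44 mm thick, leather tyre, round aluminium covers. Balance weight of about 0.5 kg unseen inside, 40 mm off the axle, stuck fast in the wheel at an angle that has nothing to do with the crank. It makes one side heavy; all else, the crank too, is balanced.
- stand: dark green iron stand screwed to the bench, axes as at axle, origin on the bench under the wheel's middle. Base plate 176 x 116 x 14 mm, from 48 mm before the origin to 128 mm behind it; the bearing, 54 mm thick, stands behind the wheel, its top 171 mm up with a brass nipple.
- crank_handle: turned pale wooden handle of the crank, a round grip 72 mm long, 24 mm thick (21 mm at its ends), parallel to the axle and 50 mm off it, spinning freely on its steel pin. Origin at its middle, which runs on a circle of 50 mm radius round axle as the wheel turns. Nothing stands round its length but the crank arm at its far end. Only its position matters.
- wheel (a joint): angle of wheel and crank, unlimited: 0 with the handle straight above the axle, growing clockwise seen from the crank's side (handle at y = -50 mm sin, z = 50 mm cos from axle). Starts within 0.5 of 0. Bearing drag about 0.29 N m (5.8 N at the handle) either way; the weight pulls up to 0.16 to 0.25 N m (3.2 to 5 N there), so the wheel stays where it is left, never swings down by itself.
- paste_tin: round tin of honing paste, 74 mm wide, 33 mm high, standing left of the wheel; origin under its middle. Leave it alone.
- caul: small pale wooden clamping block, 52 x 63 x 32 mm, beside the stand to the right of the bearing; origin under its middle. Leave it alone.
- chisel: bench chisel with a wooden handle, 303 mm long, 30 mm high, lying to the behind the stand to the right; origin under its middle. Leave it alone.

How it is judged:
By the outcome, as a careful person would: the job done as asked, in the order asked, and still so for the second after the job is handed in, while the arm keeps its last pose, push and grip.
It also fails if it takes over 72 s, if anything falls off the work surface, if the arm or the gripper's body presses on something with over 40 N, if the wrist force passes 120 N, or if a joint passes its speed limit or range.

## Working session

There is one attempt and no reset: what is moved stays moved. The work goes in short steps, Python scripts to look and compute and a tool call to move; the robot and the scene stay as the last step left them, time stands still between calls to the robot, and variables do not carry over. Pictures are saved under pics/ and viewed, at most 10 in all, crops included, and the job is handed in when it is done.

Besides the shell and the picture viewer there is one more tool, called in YAML: its name, and indented under it one key for each argument. jog_arm: Moves the arm, as the interface text tells. Its arguments: {"type":"object","properties":{"motion":{"type":"array","items":{"type":"object","properties":{"delta_rot":{"type":"array","items":{"type":"number"}},"linear":{"type":"array","items":{"type":"number"}},"jaw":{"type":"number"}}}},"grip_force":{"type":"number"}},"required":["motion"]}

```bash
ls; mkdir -p pics
python3 - <<'E'
from station import r
import cv2
o=r.observe();print(o)
for n in("scene","side"):
    cv2.imwrite(f"pics/{n}0.png",r.snapshot(n));print(n,r.camera_info(n))
E
```

```text
pics
{'t': 0.0, 'joint_pos': array([-1.47359349e+00,  3.14000315e-01,  4.50021720e-02,  1.30358634e+00,
       -5.43242792e-06,  1.43117504e+00]), 'joint_vel': array([ 0.00057406, -0.00014974, -0.00042101, -0.00080975,  0.00144091,
       -0.00095749]), 'joint_torque': array([ 3.87271484e-04, -4.80622923e+01,  2.98534209e+01,  1.94789824e-02,
       -8.55444841e-05,  1.10518101e-05]), 'position': array([ 0.13483327, -0.5584597 ,  0.23041839]), 'tool_rot': array([-8.93935105e-04,  9.92997082e-01,  1.18135495e-01,  1.62456898e-05]), 'contact_force': array([-0.83731154, -0.05910991, -0.08338737]), 'torque': array([-0.06689285, -0.08984373, -0.04161478]), 'gripper_force': 0.0, 'gripper_width': 0.08570220685936938}
scene {'fx': 434.2839235911861, 'fy': 434.2839235911861, 'cx': 318.74063645049625, 'cy': 197.41948519588908, 'k1': -0.06982709603699992, 'rvec': array([ 1.11340229, -2.33280912,  1.02711231]), 'tvec': array([0.44675693, 0.37850793, 0.80670664])}
side {'fx': 394.75535841252565, 'fy': 394.75535841252565, 'cx': 329.1518800234237, 'cy': 196.5666565101141, 'k1': -0.08701162317839709, 'rvec': array([ 0.70499756, -2.82039606,  0.77403783]), 'tvec': array([0.57027014, 0.26665176, 0.85737322])}
```

View pics/scene0.png

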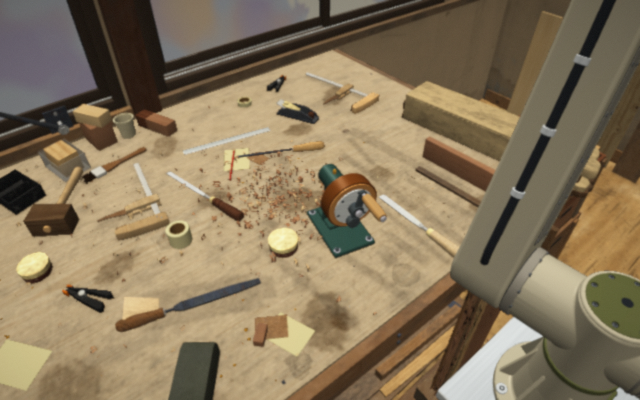

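View pics/side0.png

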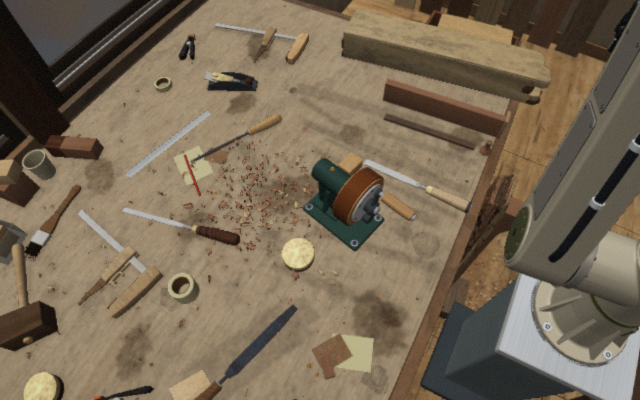

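The scene view has the wheel at about (350,200), with the handle end near (380,212) and the tin at (283,241). In the side view the wheel is at (360,195), the handle at (400,206) and the tin at (298,254). Next I'll enlarge the wheel in both views.

Run:
```python
import cv2,numpy as np
a=cv2.imread("pics/scene0.png")[150:270,290:410];b=cv2.imread("pics/side0.png")[135:255,300:420]
cv2.imwrite("pics/crop0.png",np.hstack([cv2.resize(i,(400,400),interpolation=cv2.INTER_CUBIC) for i in(a,b)]))
```

```text
(no output)
```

View pics/crop0.png

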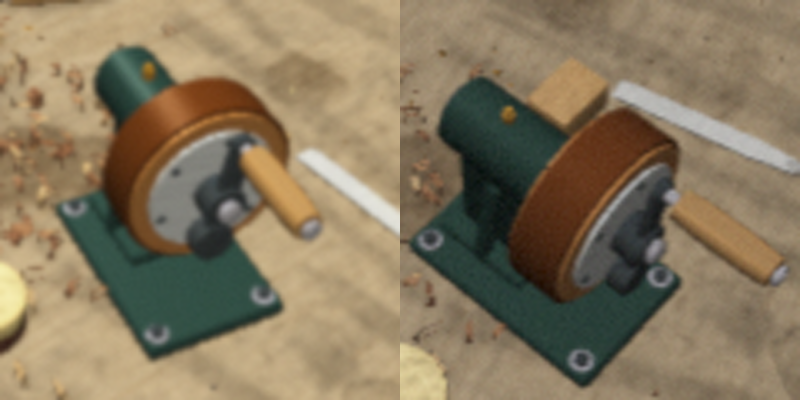

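The crops (0.3 px per pixel) show, as scene and side pixels:
- nipple (334.7,171.3) and (332.4,169.2)
- nut end (359.3,213.6) and (376.5,210)
- handle's near tip (383.3,219) and (414,216.6)
- base screws, three visible in both views

I'll triangulate these.

```bash
cat > h.py <<'E'
import cv2,numpy as np
from scipy.spatial.transform import Rotation as R
def ray(ci,px):
    d=np.array([(px[0]-ci["cx"])/ci["fx"],(px[1]-ci["cy"])/ci["fy"]]);s=d.copy()
    for _ in range(10): s=d/(1+ci["k1"]*(s@s))
    M=R.from_rotvec(ci["rvec"]).as_matrix();v=M.T@np.r_[s,1];return -M.T@ci["tvec"],v/np.linalg.norm(v)
def tri(c1,p1,c2,p2):
    o1,d1=ray(c1,p1);o2,d2=ray(c2,p2)
    s=np.linalg.lstsq(np.c_[d1,-d2],o2-o1,rcond=None)[0];a=o1+s[0]*d1;b=o2+s[1]*d2
    return (a+b)/2,np.linalg.norm(a-b)
def plane(c,p,z):
    o,d=ray(c,p);return o+d*(z-o[2])/d[2]
E
python3 - <<'E'
from station import r
from h import *
np.set_printoptions(precision=4,suppress=True)
A,B=r.camera_info("scene"),r.camera_info("side")
P=dict(nip=((334.7,171.3),(332.4,169.2)),nut=((359.3,213.6),(376.5,210)),tip=((383.3,219),(414,216.6)),hfar=((364.7,198),(383.4,196.8)),
s1=((312.5,212.1),(309,206.7)),s2=((337.1,249.9),(354.3,242.7)),s3=((368.9,237.9),(378,217.5)))
for k,(a,b) in P.items(): print(k,*tri(A,a,B,b), (plane(A,a,.016),plane(B,b,.016)) if k[0]=='s' else '')
E
```

```text
nip [0.63   0.0153 0.1638] 0.0008167823400560888 
nut [0.5067 0.0453 0.1319] 0.0009538896382692342 
tip [0.4275 0.0521 0.1811] 0.0033681622358631056 
hfar [0.5002 0.038  0.1809] 0.0020717193265530824 
s1 [0.6775 0.0503 0.0114] 0.0008803022258542515 (array([0.6737, 0.0536, 0.016 ]), array([0.6759, 0.0519, 0.016 ]))
s2 [0.5335 0.0857 0.0117] 0.0016647250981404133 (array([0.5308, 0.0891, 0.016 ]), array([0.5326, 0.0867, 0.016 ]))
s3 [ 0.5115 -0.0012  0.014 ] 0.001912858739854556 (array([0.5103, 0.0013, 0.016 ]), array([ 0.5111, -0.0012,  0.016 ]))
```

Measured results, all consistent with the given sizes:
- The axle heads -0.241 rad, with the axle point near (0.473, 0.054, 0.135).
- The handle's middle is near (0.470, 0.043, 0.183).

I'll grip from above, tool down, on the near part of the handle. That needs tool x = -axle direction and a turn of -2.664 about tool z.

jog_arm:
  motion:
    - {"delta_rot":[0,0,-0.148],"linear":[0,0,-0.3],"jaw":8.5}
    - {"delta_rot":[0,0,-0.148],"linear":[0,0,-0.3],"jaw":8.5}
    - {"delta_rot":[0,0,-0.148],"linear":[0,0,-0.3],"jaw":8.5}
    - {"delta_rot":[0,0,-0.148],"linear":[0,0,-0.3],"jaw":8.5}
    - {"delta_rot":[0,0,-0.148],"linear":[0,0,-0.3],"jaw":8.5}
    - {"delta_rot":[0,0,-0.148],"linear":[0,0,-0.3],"jaw":8.5}
    - {"delta_rot":[0,0,-0.148],"linear":[0,0,-0.3],"jaw":8.5}
    - {"delta_rot":[0,0,-0.148],"linear":[0,0,-0.3],"jaw":8.5}
    - {"delta_rot":[0,0,-0.148],"linear":[0,0,-0.3],"jaw":8.5}
    - {"delta_rot":[0,0,-0.148],"linear":[0,0,-0.3],"jaw":8.5}
    - {"delta_rot":[0,0,-0.148],"linear":[0,0,-0.3],"jaw":8.5}
    - {"delta_rot":[0,0,-0.148],"linear":[0,0,-0.3],"jaw":8.5}

```text
t: 1.3
position: [0.1348, -0.5587, 0.2669]
tool_rot: [-0.0, 0.532, 0.847, 0.0]
contact_force: [-0.0, 0.4, 0.1]
gripper_width: 0.0853
gripper_force: 0.0
```

jog_arm:
  motion:
    - {"delta_rot":[0,0,-0.148],"linear":[0,0,0],"jaw":8.5}
    - {"delta_rot":[0,0,-0.148],"linear":[0,0,0],"jaw":8.5}
    - {"delta_rot":[0,0,-0.148],"linear":[0,0,0],"jaw":8.5}
    - {"delta_rot":[0,0,-0.148],"linear":[0,0,0],"jaw":8.5}
    - {"delta_rot":[0,0,-0.148],"linear":[0,0,0],"jaw":8.5}
    - {"delta_rot":[0,0,-0.148],"linear":[0,0,0],"jaw":8.5}
    - {"linear":[-2,4,0],"jaw":8.5}
    - {"linear":[-2,4,0],"jaw":8.5}
    - {"linear":[-2,4,0],"jaw":8.5}
    - {"linear":[-2,4,0],"jaw":8.5}

```text
$.motion[6]: bad value
```

jog_arm:
  motion:
    - {"delta_rot":[0,0,-0.148],"linear":[0,0,0],"jaw":8.5}
    - {"delta_rot":[0,0,-0.148],"linear":[0,0,0],"jaw":8.5}
    - {"delta_rot":[0,0,-0.148],"linear":[0,0,0],"jaw":8.5}
    - {"delta_rot":[0,0,-0.148],"linear":[0,0,0],"jaw":8.5}
    - {"delta_rot":[0,0,-0.148],"linear":[0,0,0],"jaw":8.5}
    - {"delta_rot":[0,0,-0.148],"linear":[0,0,0],"jaw":8.5}
    - {"delta_rot":[0,0,0],"linear":[-2,4,0],"jaw":8.5}
    - {"delta_rot":[0,0,0],"linear":[-2,4,0],"jaw":8.5}
    - {"delta_rot":[0,0,0],"linear":[-2,4,0],"jaw":8.5}
    - {"delta_rot":[0,0,0],"linear":[-2,4,0],"jaw":8.5}

```text
t: 2.3
position: [0.2513, -0.4211, 0.2668]
tool_rot: [-0.0, 0.121, 0.993, 0.0]
contact_force: [1.4, -0.2, 0.2]
gripper_width: 0.085
gripper_force: 0.0
```

jog_arm:
  motion:
    - {"delta_rot":[0,0,0],"linear":[-2,4,0],"jaw":8.5}
    - {"delta_rot":[0,0,0],"linear":[-2,4,0],"jaw":8.5}
    - {"delta_rot":[0,0,0],"linear":[-2,4,0],"jaw":8.5}
    - {"delta_rot":[0,0,0],"linear":[-1,4,0],"jaw":8.5}
    - {"delta_rot":[0,0,0],"linear":[0,4,0],"jaw":8.5}
    - {"delta_rot":[0,0,0],"linear":[0,4,0],"jaw":8.5}
    - {"delta_rot":[0,0,0],"linear":[0,4,0],"jaw":8.5}
    - {"delta_rot":[0,0,0],"linear":[0,4,0],"jaw":8.5}
    - {"delta_rot":[0,0,0],"linear":[0,4,0],"jaw":8.5}
    - {"delta_rot":[0,0,0],"linear":[0,4,0],"jaw":8.5}

```text
t: 3.3
position: [0.4139, -0.0492, 0.2671]
tool_rot: [-0.0, 0.12, 0.993, -0.0]
contact_force: [1.0, -1.1, 0.1]
gripper_width: 0.0849
gripper_force: 0.0
```

jog_arm:
  motion:
    - {"delta_rot":[0,0,0],"linear":[-0.5,3,0],"jaw":8.5}
    - {"delta_rot":[0,0,0],"linear":[-0.5,3,0],"jaw":8.5}
    - {"delta_rot":[0,0,0],"linear":[-0.2,2.5,0],"jaw":8.5}
    - {"delta_rot":[0,0,0],"linear":[0,0,0],"jaw":8.5}
    - {"delta_rot":[0,0,0],"linear":[0,0,0],"jaw":8.5}

```text
t: 3.8
position: [0.4457, 0.0291, 0.2669]
tool_rot: [-0.001, 0.119, 0.993, -0.0]
contact_force: [-0.3, -0.2, -0.0]
gripper_width: 0.0852
gripper_force: 0.0
```

Run:
```python
from station import r
import cv2
ci=r.camera_info("wrist");o=r.observe()
cv2.imwrite("pics/w1.png",r.snapshot("wrist"));print(ci,o["position"],o["contact_force"],o["joint_pos"])
```

```text
{'fx': 279.18126181376766, 'fy': 279.18126181376766, 'cx': 320.5319408336537, 'cy': 200.02757128005985, 'k1': -0.024260514540575664, 'rvec': array([-2.25309372, -1.76925833, -0.29515062]), 'tvec': array([-0.13142689, -0.45620179,  0.27516929])} [0.44569556 0.02907576 0.26686554] [-0.25093159 -0.16886922 -0.00411874] [-1.14643491e-01  5.58264108e-02 -1.84159325e-01  1.33187038e+00
 -4.35905537e-04  1.24559545e-01]
```

View pics/w1.png

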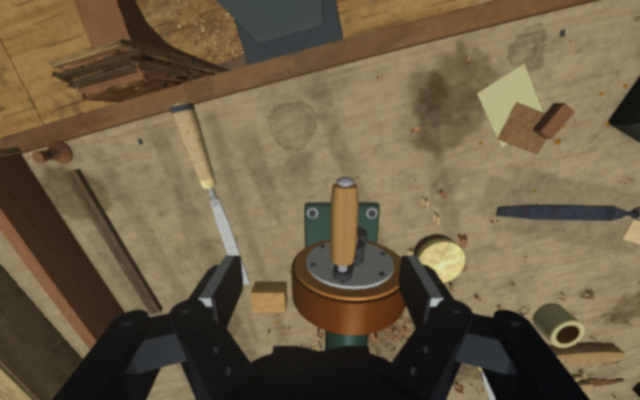

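The wrist view shows the handle from its near end (346,181) to the arm end (343,268), with the front plate screws at (312,213) and (372,213). I'll cast these onto their known heights.

Run:
```python
from station import r
from h import *
np.set_printoptions(precision=4,suppress=True)
C=r.camera_info("wrist");A=r.camera_info("scene");B=r.camera_info("side")
for p,z in(((345.5,186),.183),((343,262),.183),((312,213),.014),((372,213),.014)): print(plane(C,p,z))
for c,p in((A,(383.3,219)),(B,(414,216.6))): print("tip",tri(c,p,C,(346,181.5)))
for c,p in((A,(359.3,213.6)),(B,(376.5,210))): print("nut",plane(c,p,.135))
for c,p in((A,(337.1,249.9)),(B,(354.3,242.7)),(A,(368.9,237.9)),(B,(378,217.5))): print("scr",plane(c,p,.014))
```

```text
[0.4315 0.0512 0.183 ]
[0.5027 0.0336 0.183 ]
[ 0.5124 -0.0039  0.014 ]
[0.5342 0.0848 0.014 ]
tip (array([0.4289, 0.0525, 0.179 ]), np.float64(7.899844615761621e-05))
tip (array([0.4271, 0.0524, 0.185 ]), np.float64(0.00027948136309382117))
nut [0.5045 0.0482 0.135 ]
nut [0.5062 0.0465 0.135 ]
scr [0.5321 0.0879 0.014 ]
scr [0.5329 0.0858 0.014 ]
scr [ 0.5115 -0.0001  0.014 ]
scr [ 0.5113 -0.0022  0.014 ]
```

jog_arm:
  motion:
    - {"delta_rot":[0,0,0],"linear":[-0.35,0.9,0.5],"jaw":8.5}
    - {"delta_rot":[0,0,0],"linear":[0,0.9,1.5],"jaw":8.5}
    - {"delta_rot":[0,0,0],"linear":[0,0,2],"jaw":8.5}
    - {"delta_rot":[0,0,0],"linear":[0,0,2],"jaw":8.5}
    - {"delta_rot":[0,0,0],"linear":[0,0,2],"jaw":8.5}
    - {"delta_rot":[0,0,0],"linear":[0,0,1.5],"jaw":8.5}
    - {"delta_rot":[0,0,0],"linear":[0,0,0.9],"jaw":8.5}
    - {"delta_rot":[0,0,0],"linear":[0,0,0],"jaw":8.5}
    - {"delta_rot":[0,0,0],"linear":[0,0,0],"jaw":8.5}

```text
t: 4.75
position: [0.454, 0.0452, 0.1636]
tool_rot: [0.0, 0.12, 0.993, -0.0]
contact_force: [0.2, -0.1, 1.2]
gripper_width: 0.0851
gripper_force: 0.0
```

Run:
```python
from station import r
import cv2
F=[]
for i in range(4):
    im=r.snapshot("wrist");o=r.observe();F.append(o["contact_force"])
cv2.imwrite("pics/w2.png",im);print(o["position"],*F)
```

```text
[0.45435706 0.04531478 0.16408558] [0.58783934 0.89619319 0.96406891] [-0.41235619  0.17289203 -0.02398992] [-0.72549179 -0.29995648  0.34962041] [ 0.24636217 -0.74966361 -0.11063998]
```

View pics/w2.png

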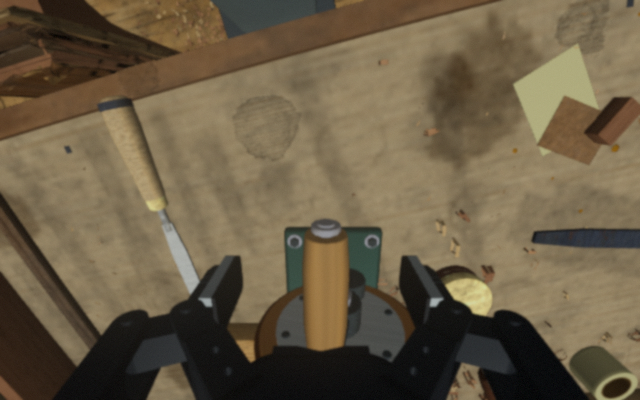

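The handle is centred between the open pads (column 326 against a finger midpoint of about 320). Closing now.

jog_arm:
  motion:
    - {"delta_rot":[0,0,0],"linear":[0,0,0],"jaw":1.5}
    - {"delta_rot":[0,0,0],"linear":[0,0,0],"jaw":1.5}
    - {"delta_rot":[0,0,0],"linear":[0,0,0],"jaw":1.5}
    - {"delta_rot":[0,0,0],"linear":[0,0,0],"jaw":1.5}
    - {"delta_rot":[0,0,0],"linear":[0,0,0],"jaw":1.5}
    - {"delta_rot":[0,0,0],"linear":[0,0,0],"jaw":1.5}
    - {"delta_rot":[0,0,0],"linear":[0,0,0],"jaw":1.5}
    - {"delta_rot":[0,0,0],"linear":[0,0,0],"jaw":1.5}
    - {"delta_rot":[0,0,0],"linear":[0,0,0],"jaw":1.5}
    - {"delta_rot":[0,0,0],"linear":[0,0,0],"jaw":1.5}
  grip_force: 60

```text
t: 5.95
position: [0.4538, 0.0455, 0.1634]
tool_rot: [0.0, 0.12, 0.993, 0.0]
contact_force: [-0.5, 1.7, 2.8]
gripper_width: 0.0221
gripper_force: 58.9
```

Run:
```python
import numpy as np
t=np.radians(15+7.5*np.arange(49));y=-5*np.diff(np.sin(t))/6;z=-5*np.diff(np.cos(t))/6
for i in range(0,48,2): print(15+7.5*i, "%.3f %.3f | %.3f %.3f"%(y[i],z[i],y[i+1],z[i+1]))
```

```text
15.0 -0.103 0.035 | -0.098 0.048
30.0 -0.091 0.061 | -0.082 0.072
45.0 -0.072 0.082 | -0.061 0.091
60.0 -0.048 0.098 | -0.035 0.103
75.0 -0.021 0.107 | -0.007 0.109
90.0 0.007 0.109 | 0.021 0.107
105.0 0.035 0.103 | 0.048 0.098
120.0 0.061 0.091 | 0.072 0.082
135.0 0.082 0.072 | 0.091 0.061
150.0 0.098 0.048 | 0.103 0.035
165.0 0.107 0.021 | 0.109 0.007
180.0 0.109 -0.007 | 0.107 -0.021
195.0 0.103 -0.035 | 0.098 -0.048
210.0 0.091 -0.061 | 0.082 -0.072
225.0 0.072 -0.082 | 0.061 -0.091
240.0 0.048 -0.098 | 0.035 -0.103
255.0 0.021 -0.107 | 0.007 -0.109
270.0 -0.007 -0.109 | -0.021 -0.107
285.0 -0.035 -0.103 | -0.048 -0.098
300.0 -0.061 -0.091 | -0.072 -0.082
315.0 -0.082 -0.072 | -0.091 -0.061
330.0 -0.098 -0.048 | -0.103 -0.035
345.0 -0.107 -0.021 | -0.109 -0.007
360.0 -0.109 0.007 | -0.107 0.021
```

jog_arm:
  motion:
    - {"delta_rot":[0,0,0],"linear":[0,-0.103,0.035],"jaw":1.5}
    - {"delta_rot":[0,0,0],"linear":[0,-0.103,0.035],"jaw":1.5}
    - {"delta_rot":[0,0,0],"linear":[0,-0.103,0.035],"jaw":1.5}
    - {"delta_rot":[0,0,0],"linear":[0,-0.103,0.035],"jaw":1.5}
    - {"delta_rot":[0,0,0],"linear":[0,-0.103,0.035],"jaw":1.5}
    - {"delta_rot":[0,0,0],"linear":[0,-0.103,0.035],"jaw":1.5}

```text
t: 6.55
position: [0.4523, 0.0393, 0.1611]
tool_rot: [0.0, 0.12, 0.993, 0.0]
contact_force: [-0.3, 2.1, 2.6]
gripper_width: 0.0222
gripper_force: 58.8
```

jog_arm:
  motion:
    - {"delta_rot":[0,0,0],"linear":[0,-0.098,0.048],"jaw":1.5}
    - {"delta_rot":[0,0,0],"linear":[0,-0.098,0.048],"jaw":1.5}
    - {"delta_rot":[0,0,0],"linear":[0,-0.098,0.048],"jaw":1.5}
    - {"delta_rot":[0,0,0],"linear":[0,-0.098,0.048],"jaw":1.5}
    - {"delta_rot":[0,0,0],"linear":[0,-0.098,0.048],"jaw":1.5}
    - {"delta_rot":[0,0,0],"linear":[0,-0.098,0.048],"jaw":1.5}

```text
t: 7.15
position: [0.4509, 0.0338, 0.1581]
tool_rot: [0.0, 0.12, 0.993, 0.0]
contact_force: [1.4, 4.5, -0.6]
gripper_width: 0.0222
gripper_force: 58.6
```

jog_arm:
  motion:
    - {"delta_rot":[0,0,0],"linear":[0,-0.091,0.061],"jaw":1.5}
    - {"delta_rot":[0,0,0],"linear":[0,-0.091,0.061],"jaw":1.5}
    - {"delta_rot":[0,0,0],"linear":[0,-0.091,0.061],"jaw":1.5}
    - {"delta_rot":[0,0,0],"linear":[0,-0.091,0.061],"jaw":1.5}
    - {"delta_rot":[0,0,0],"linear":[0,-0.091,0.061],"jaw":1.5}
    - {"delta_rot":[0,0,0],"linear":[0,-0.091,0.061],"jaw":1.5}

```text
t: 7.75
position: [0.4496, 0.0288, 0.1544]
tool_rot: [0.0, 0.12, 0.993, 0.0]
contact_force: [2.2, 6.6, -2.6]
gripper_width: 0.0222
gripper_force: 58.7
```

jog_arm:
  motion:
    - {"delta_rot":[0,0,0],"linear":[0,-0.082,0.072],"jaw":1.5}
    - {"delta_rot":[0,0,0],"linear":[0,-0.082,0.072],"jaw":1.5}
    - {"delta_rot":[0,0,0],"linear":[0,-0.082,0.072],"jaw":1.5}
    - {"delta_rot":[0,0,0],"linear":[0,-0.082,0.072],"jaw":1.5}
    - {"delta_rot":[0,0,0],"linear":[0,-0.082,0.072],"jaw":1.5}
    - {"delta_rot":[0,0,0],"linear":[0,-0.082,0.072],"jaw":1.5}

```text
t: 8.35
position: [0.4485, 0.0243, 0.1501]
tool_rot: [0.0, 0.12, 0.993, 0.001]
contact_force: [1.6, 6.7, -1.8]
gripper_width: 0.0225
gripper_force: 58.8
```

jog_arm:
  motion:
    - {"delta_rot":[0,0,0],"linear":[0,-0.072,0.082],"jaw":1.5}
    - {"delta_rot":[0,0,0],"linear":[0,-0.072,0.082],"jaw":1.5}
    - {"delta_rot":[0,0,0],"linear":[0,-0.072,0.082],"jaw":1.5}
    - {"delta_rot":[0,0,0],"linear":[0,-0.072,0.082],"jaw":1.5}
    - {"delta_rot":[0,0,0],"linear":[0,-0.072,0.082],"jaw":1.5}
    - {"delta_rot":[0,0,0],"linear":[0,-0.072,0.082],"jaw":1.5}

```text
t: 8.95
position: [0.4476, 0.0203, 0.1453]
tool_rot: [0.0, 0.12, 0.993, 0.001]
contact_force: [2.4, 8.1, -0.7]
gripper_width: 0.0221
gripper_force: 58.9
```

jog_arm:
  motion:
    - {"delta_rot":[0,0,0],"linear":[0,-0.061,0.091],"jaw":1.5}
    - {"delta_rot":[0,0,0],"linear":[0,-0.061,0.091],"jaw":1.5}
    - {"delta_rot":[0,0,0],"linear":[0,-0.061,0.091],"jaw":1.5}
    - {"delta_rot":[0,0,0],"linear":[0,-0.061,0.091],"jaw":1.5}
    - {"delta_rot":[0,0,0],"linear":[0,-0.061,0.091],"jaw":1.5}
    - {"delta_rot":[0,0,0],"linear":[0,-0.061,0.091],"jaw":1.5}

```text
t: 9.55
position: [0.4468, 0.017, 0.14]
tool_rot: [0.0, 0.12, 0.993, 0.001]
contact_force: [1.7, 7.9, -0.2]
gripper_width: 0.0225
gripper_force: 59.0
```

jog_arm:
  motion:
    - {"delta_rot":[0,0,0],"linear":[0,-0.048,0.098],"jaw":1.5}
    - {"delta_rot":[0,0,0],"linear":[0,-0.048,0.098],"jaw":1.5}
    - {"delta_rot":[0,0,0],"linear":[0,-0.048,0.098],"jaw":1.5}
    - {"delta_rot":[0,0,0],"linear":[0,-0.048,0.098],"jaw":1.5}
    - {"delta_rot":[0,0,0],"linear":[0,-0.048,0.098],"jaw":1.5}
    - {"delta_rot":[0,0,0],"linear":[0,-0.048,0.098],"jaw":1.5}

```text
t: 10.15
position: [0.4461, 0.0143, 0.1343]
tool_rot: [0.0, 0.12, 0.993, 0.002]
contact_force: [2.1, 9.9, 1.3]
gripper_width: 0.0224
gripper_force: 59.2
```

jog_arm:
  motion:
    - {"delta_rot":[0,0,0],"linear":[0,-0.035,0.103],"jaw":1.5}
    - {"delta_rot":[0,0,0],"linear":[0,-0.035,0.103],"jaw":1.5}
    - {"delta_rot":[0,0,0],"linear":[0,-0.035,0.103],"jaw":1.5}
    - {"delta_rot":[0,0,0],"linear":[0,-0.035,0.103],"jaw":1.5}
    - {"delta_rot":[0,0,0],"linear":[0,-0.035,0.103],"jaw":1.5}
    - {"delta_rot":[0,0,0],"linear":[0,-0.035,0.103],"jaw":1.5}

```text
t: 10.75
position: [0.4457, 0.0124, 0.1283]
tool_rot: [0.0, 0.12, 0.993, 0.002]
contact_force: [1.3, 10.0, 3.4]
gripper_width: 0.0222
gripper_force: 59.3
```

jog_arm:
  motion:
    - {"delta_rot":[0,0,0],"linear":[0,-0.021,0.107],"jaw":1.5}
    - {"delta_rot":[0,0,0],"linear":[0,-0.021,0.107],"jaw":1.5}
    - {"delta_rot":[0,0,0],"linear":[0,-0.021,0.107],"jaw":1.5}
    - {"delta_rot":[0,0,0],"linear":[0,-0.021,0.107],"jaw":1.5}
    - {"delta_rot":[0,0,0],"linear":[0,-0.021,0.107],"jaw":1.5}
    - {"delta_rot":[0,0,0],"linear":[0,-0.021,0.107],"jaw":1.5}

```text
t: 11.35
position: [0.4453, 0.0112, 0.122]
tool_rot: [0.0, 0.12, 0.993, 0.002]
contact_force: [0.5, 9.5, 4.5]
gripper_width: 0.0226
gripper_force: 59.5
```

jog_arm:
  motion:
    - {"delta_rot":[0,0,0],"linear":[0,-0.007,0.109],"jaw":1.5}
    - {"delta_rot":[0,0,0],"linear":[0,-0.007,0.109],"jaw":1.5}
    - {"delta_rot":[0,0,0],"linear":[0,-0.007,0.109],"jaw":1.5}
    - {"delta_rot":[0,0,0],"linear":[0,-0.007,0.109],"jaw":1.5}
    - {"delta_rot":[0,0,0],"linear":[0,-0.007,0.109],"jaw":1.5}
    - {"delta_rot":[0,0,0],"linear":[0,-0.007,0.109],"jaw":1.5}

```text
t: 11.95
position: [0.4452, 0.0108, 0.1156]
tool_rot: [0.001, 0.12, 0.993, 0.002]
contact_force: [0.1, 10.4, 6.3]
gripper_width: 0.0223
gripper_force: 59.7
```

jog_arm:
  motion:
    - {"delta_rot":[0,0,0],"linear":[0,0.007,0.109],"jaw":1.5}
    - {"delta_rot":[0,0,0],"linear":[0,0.007,0.109],"jaw":1.5}
    - {"delta_rot":[0,0,0],"linear":[0,0.007,0.109],"jaw":1.5}
    - {"delta_rot":[0,0,0],"linear":[0,0.007,0.109],"jaw":1.5}
    - {"delta_rot":[0,0,0],"linear":[0,0.007,0.109],"jaw":1.5}
    - {"delta_rot":[0,0,0],"linear":[0,0.007,0.109],"jaw":1.5}

```text
t: 12.55
position: [0.4454, 0.0112, 0.1093]
tool_rot: [0.001, 0.12, 0.993, 0.002]
contact_force: [-0.7, 10.4, 8.5]
gripper_width: 0.0225
gripper_force: 59.8
```

jog_arm:
  motion:
    - {"delta_rot":[0,0,0],"linear":[0,0.021,0.107],"jaw":1.5}
    - {"delta_rot":[0,0,0],"linear":[0,0.021,0.107],"jaw":1.5}
    - {"delta_rot":[0,0,0],"linear":[0,0.021,0.107],"jaw":1.5}
    - {"delta_rot":[0,0,0],"linear":[0,0.021,0.107],"jaw":1.5}
    - {"delta_rot":[0,0,0],"linear":[0,0.021,0.107],"jaw":1.5}
    - {"delta_rot":[0,0,0],"linear":[0,0.021,0.107],"jaw":1.5}

```text
t: 13.15
position: [0.4457, 0.0123, 0.103]
tool_rot: [0.001, 0.12, 0.993, 0.001]
contact_force: [-0.8, 8.6, 10.1]
gripper_width: 0.0222
gripper_force: 60.0
```

jog_arm:
  motion:
    - {"delta_rot":[0,0,0],"linear":[0,0.035,0.103],"jaw":1.5}
    - {"delta_rot":[0,0,0],"linear":[0,0.035,0.103],"jaw":1.5}
    - {"delta_rot":[0,0,0],"linear":[0,0.035,0.103],"jaw":1.5}
    - {"delta_rot":[0,0,0],"linear":[0,0.035,0.103],"jaw":1.5}
    - {"delta_rot":[0,0,0],"linear":[0,0.035,0.103],"jaw":1.5}
    - {"delta_rot":[0,0,0],"linear":[0,0.035,0.103],"jaw":1.5}

```text
t: 13.75
position: [0.4461, 0.0142, 0.097]
tool_rot: [0.001, 0.12, 0.993, 0.001]
contact_force: [-1.7, 10.3, 11.4]
gripper_width: 0.0224
gripper_force: 60.2
```

jog_arm:
  motion:
    - {"delta_rot":[0,0,0],"linear":[0,0.048,0.098],"jaw":1.5}
    - {"delta_rot":[0,0,0],"linear":[0,0.048,0.098],"jaw":1.5}
    - {"delta_rot":[0,0,0],"linear":[0,0.048,0.098],"jaw":1.5}
    - {"delta_rot":[0,0,0],"linear":[0,0.048,0.098],"jaw":1.5}
    - {"delta_rot":[0,0,0],"linear":[0,0.048,0.098],"jaw":1.5}
    - {"delta_rot":[0,0,0],"linear":[0,0.048,0.098],"jaw":1.5}

```text
t: 14.35
position: [0.4468, 0.0168, 0.0913]
tool_rot: [0.001, 0.12, 0.993, 0.001]
contact_force: [-3.1, 7.9, 12.5]
gripper_width: 0.0222
gripper_force: 60.4
```

jog_arm:
  motion:
    - {"delta_rot":[0,0,0],"linear":[0,0.061,0.091],"jaw":1.5}
    - {"delta_rot":[0,0,0],"linear":[0,0.061,0.091],"jaw":1.5}
    - {"delta_rot":[0,0,0],"linear":[0,0.061,0.091],"jaw":1.5}
    - {"delta_rot":[0,0,0],"linear":[0,0.061,0.091],"jaw":1.5}
    - {"delta_rot":[0,0,0],"linear":[0,0.061,0.091],"jaw":1.5}
    - {"delta_rot":[0,0,0],"linear":[0,0.061,0.091],"jaw":1.5}

```text
t: 14.95
position: [0.4476, 0.02, 0.086]
tool_rot: [0.001, 0.12, 0.993, 0.001]
contact_force: [-3.4, 6.8, 14.0]
gripper_width: 0.0222
gripper_force: 60.5
```

jog_arm:
  motion:
    - {"delta_rot":[0,0,0],"linear":[0,0.072,0.082],"jaw":1.5}
    - {"delta_rot":[0,0,0],"linear":[0,0.072,0.082],"jaw":1.5}
    - {"delta_rot":[0,0,0],"linear":[0,0.072,0.082],"jaw":1.5}
    - {"delta_rot":[0,0,0],"linear":[0,0.072,0.082],"jaw":1.5}
    - {"delta_rot":[0,0,0],"linear":[0,0.072,0.082],"jaw":1.5}
    - {"delta_rot":[0,0,0],"linear":[0,0.072,0.082],"jaw":1.5}

```text
t: 15.55
position: [0.4486, 0.0239, 0.0812]
tool_rot: [0.001, 0.12, 0.993, 0.0]
contact_force: [-3.5, 4.8, 16.4]
gripper_width: 0.022
gripper_force: 60.7
```

jog_arm:
  motion:
    - {"delta_rot":[0,0,0],"linear":[0,0.082,0.072],"jaw":1.5}
    - {"delta_rot":[0,0,0],"linear":[0,0.082,0.072],"jaw":1.5}
    - {"delta_rot":[0,0,0],"linear":[0,0.082,0.072],"jaw":1.5}
    - {"delta_rot":[0,0,0],"linear":[0,0.082,0.072],"jaw":1.5}
    - {"delta_rot":[0,0,0],"linear":[0,0.082,0.072],"jaw":1.5}
    - {"delta_rot":[0,0,0],"linear":[0,0.082,0.072],"jaw":1.5}

```text
t: 16.15
position: [0.4497, 0.0283, 0.0769]
tool_rot: [0.001, 0.12, 0.993, -0.0]
contact_force: [-4.4, 4.1, 16.6]
gripper_width: 0.0223
gripper_force: 60.8
```

jog_arm:
  motion:
    - {"delta_rot":[0,0,0],"linear":[0,0.091,0.061],"jaw":1.5}
    - {"delta_rot":[0,0,0],"linear":[0,0.091,0.061],"jaw":1.5}
    - {"delta_rot":[0,0,0],"linear":[0,0.091,0.061],"jaw":1.5}
    - {"delta_rot":[0,0,0],"linear":[0,0.091,0.061],"jaw":1.5}
    - {"delta_rot":[0,0,0],"linear":[0,0.091,0.061],"jaw":1.5}
    - {"delta_rot":[0,0,0],"linear":[0,0.091,0.061],"jaw":1.5}

```text
t: 16.75
position: [0.4508, 0.0331, 0.0733]
tool_rot: [0.0, 0.12, 0.993, -0.001]
contact_force: [-5.1, 2.3, 16.7]
gripper_width: 0.0219
gripper_force: 60.8
```

jog_arm:
  motion:
    - {"delta_rot":[0,0,0],"linear":[0,0.098,0.046],"jaw":1.5}
    - {"delta_rot":[0,0,0],"linear":[0,0.098,0.046],"jaw":1.5}
    - {"delta_rot":[0,0,0],"linear":[0,0.098,0.046],"jaw":1.5}
    - {"delta_rot":[0,0,0],"linear":[0,0.098,0.046],"jaw":1.5}
    - {"delta_rot":[0,0,0],"linear":[0,0.098,0.046],"jaw":1.5}
    - {"delta_rot":[0,0,0],"linear":[0,0.098,0.046],"jaw":1.5}

```text
t: 17.35
position: [0.452, 0.0381, 0.0704]
tool_rot: [0.0, 0.12, 0.993, -0.002]
contact_force: [-6.9, -1.6, 15.8]
gripper_width: 0.0222
gripper_force: 60.7
```

jog_arm:
  motion:
    - {"delta_rot":[0,0,0],"linear":[0,0.103,0.03],"jaw":1.5}
    - {"delta_rot":[0,0,0],"linear":[0,0.103,0.03],"jaw":1.5}
    - {"delta_rot":[0,0,0],"linear":[0,0.103,0.03],"jaw":1.5}
    - {"delta_rot":[0,0,0],"linear":[0,0.103,0.03],"jaw":1.5}
    - {"delta_rot":[0,0,0],"linear":[0,0.103,0.03],"jaw":1.5}
    - {"delta_rot":[0,0,0],"linear":[0,0.103,0.03],"jaw":1.5}

```text
t: 17.95
position: [0.4533, 0.0433, 0.0682]
tool_rot: [0.0, 0.121, 0.993, -0.003]
contact_force: [-5.4, -4.6, 12.6]
gripper_width: 0.0222
gripper_force: 60.3
```

jog_arm:
  motion:
    - {"delta_rot":[0,0,0],"linear":[0,0.107,0.016],"jaw":1.5}
    - {"delta_rot":[0,0,0],"linear":[0,0.107,0.016],"jaw":1.5}
    - {"delta_rot":[0,0,0],"linear":[0,0.107,0.016],"jaw":1.5}
    - {"delta_rot":[0,0,0],"linear":[0,0.107,0.016],"jaw":1.5}
    - {"delta_rot":[0,0,0],"linear":[0,0.107,0.016],"jaw":1.5}
    - {"delta_rot":[0,0,0],"linear":[0,0.107,0.016],"jaw":1.5}

```text
t: 18.55
position: [0.4546, 0.0488, 0.0667]
tool_rot: [-0.0, 0.121, 0.993, -0.003]
contact_force: [-4.1, -6.9, 8.1]
gripper_width: 0.0219
gripper_force: 59.8
```

jog_arm:
  motion:
    - {"delta_rot":[0,0,0],"linear":[0,0.109,0.004],"jaw":1.5}
    - {"delta_rot":[0,0,0],"linear":[0,0.109,0.004],"jaw":1.5}
    - {"delta_rot":[0,0,0],"linear":[0,0.109,0.004],"jaw":1.5}
    - {"delta_rot":[0,0,0],"linear":[0,0.109,0.004],"jaw":1.5}
    - {"delta_rot":[0,0,0],"linear":[0,0.109,0.004],"jaw":1.5}
    - {"delta_rot":[0,0,0],"linear":[0,0.109,0.004],"jaw":1.5}

```text
t: 19.15
position: [0.456, 0.0547, 0.0658]
tool_rot: [-0.0, 0.121, 0.993, -0.004]
contact_force: [-2.1, -8.7, 1.7]
gripper_width: 0.0218
gripper_force: 59.3
```

jog_arm:
  motion:
    - {"delta_rot":[0,0,0],"linear":[0,0.109,-0.007],"jaw":1.5}
    - {"delta_rot":[0,0,0],"linear":[0,0.109,-0.007],"jaw":1.5}
    - {"delta_rot":[0,0,0],"linear":[0,0.109,-0.007],"jaw":1.5}
    - {"delta_rot":[0,0,0],"linear":[0,0.109,-0.007],"jaw":1.5}
    - {"delta_rot":[0,0,0],"linear":[0,0.109,-0.007],"jaw":1.5}
    - {"delta_rot":[0,0,0],"linear":[0,0.109,-0.007],"jaw":1.5}

```text
t: 19.75
position: [0.4575, 0.0609, 0.0656]
tool_rot: [-0.001, 0.121, 0.993, -0.004]
contact_force: [-0.3, -9.4, -3.4]
gripper_width: 0.022
gripper_force: 58.9
```

jog_arm:
  motion:
    - {"delta_rot":[0,0,0],"linear":[0,0.107,-0.021],"jaw":1.5}
    - {"delta_rot":[0,0,0],"linear":[0,0.107,-0.021],"jaw":1.5}
    - {"delta_rot":[0,0,0],"linear":[0,0.107,-0.021],"jaw":1.5}
    - {"delta_rot":[0,0,0],"linear":[0,0.107,-0.021],"jaw":1.5}
    - {"delta_rot":[0,0,0],"linear":[0,0.107,-0.021],"jaw":1.5}
    - {"delta_rot":[0,0,0],"linear":[0,0.107,-0.021],"jaw":1.5}

```text
t: 20.35
position: [0.459, 0.0673, 0.0663]
tool_rot: [-0.001, 0.121, 0.993, -0.004]
contact_force: [1.8, -9.3, -8.2]
gripper_width: 0.0218
gripper_force: 59.0
```

jog_arm:
  motion:
    - {"delta_rot":[0,0,0],"linear":[0,0.103,-0.035],"jaw":1.5}
    - {"delta_rot":[0,0,0],"linear":[0,0.103,-0.035],"jaw":1.5}
    - {"delta_rot":[0,0,0],"linear":[0,0.103,-0.035],"jaw":1.5}
    - {"delta_rot":[0,0,0],"linear":[0,0.103,-0.035],"jaw":1.5}
    - {"delta_rot":[0,0,0],"linear":[0,0.103,-0.035],"jaw":1.5}
    - {"delta_rot":[0,0,0],"linear":[0,0.103,-0.035],"jaw":1.5}

```text
t: 20.95
position: [0.4606, 0.0737, 0.068]
tool_rot: [-0.001, 0.121, 0.993, -0.003]
contact_force: [3.5, -7.1, -11.9]
gripper_width: 0.0224
gripper_force: 59.2
```

jog_arm:
  motion:
    - {"delta_rot":[0,0,0],"linear":[0,0.098,-0.048],"jaw":1.5}
    - {"delta_rot":[0,0,0],"linear":[0,0.098,-0.048],"jaw":1.5}
    - {"delta_rot":[0,0,0],"linear":[0,0.098,-0.048],"jaw":1.5}
    - {"delta_rot":[0,0,0],"linear":[0,0.098,-0.048],"jaw":1.5}
    - {"delta_rot":[0,0,0],"linear":[0,0.098,-0.048],"jaw":1.5}
    - {"delta_rot":[0,0,0],"linear":[0,0.098,-0.048],"jaw":1.5}

```text
t: 21.55
position: [0.4621, 0.0801, 0.0705]
tool_rot: [-0.001, 0.121, 0.993, -0.003]
contact_force: [4.5, -4.0, -14.3]
gripper_width: 0.0223
gripper_force: 59.3
```

jog_arm:
  motion:
    - {"delta_rot":[0,0,0],"linear":[0,0.096,-0.061],"jaw":1.5}
    - {"delta_rot":[0,0,0],"linear":[0,0.096,-0.061],"jaw":1.5}
    - {"delta_rot":[0,0,0],"linear":[0,0.096,-0.061],"jaw":1.5}
    - {"delta_rot":[0,0,0],"linear":[0,0.096,-0.061],"jaw":1.5}
    - {"delta_rot":[0,0,0],"linear":[0,0.096,-0.061],"jaw":1.5}
    - {"delta_rot":[0,0,0],"linear":[0,0.096,-0.061],"jaw":1.5}

```text
t: 22.15
position: [0.4637, 0.0863, 0.0742]
tool_rot: [-0.001, 0.121, 0.993, -0.002]
contact_force: [5.3, -2.2, -14.5]
gripper_width: 0.0222
gripper_force: 59.5
```

jog_arm:
  motion:
    - {"delta_rot":[0,0,0],"linear":[0,0.087,-0.072],"jaw":1.5}
    - {"delta_rot":[0,0,0],"linear":[0,0.087,-0.072],"jaw":1.5}
    - {"delta_rot":[0,0,0],"linear":[0,0.087,-0.072],"jaw":1.5}
    - {"delta_rot":[0,0,0],"linear":[0,0.087,-0.072],"jaw":1.5}
    - {"delta_rot":[0,0,0],"linear":[0,0.087,-0.072],"jaw":1.5}
    - {"delta_rot":[0,0,0],"linear":[0,0.087,-0.072],"jaw":1.5}

```text
t: 22.75
position: [0.4651, 0.0919, 0.0786]
tool_rot: [-0.001, 0.121, 0.993, -0.001]
contact_force: [5.1, 0.0, -14.0]
gripper_width: 0.022
gripper_force: 59.6
```

jog_arm:
  motion:
    - {"delta_rot":[0,0,0],"linear":[0,0.077,-0.082],"jaw":1.5}
    - {"delta_rot":[0,0,0],"linear":[0,0.077,-0.082],"jaw":1.5}
    - {"delta_rot":[0,0,0],"linear":[0,0.077,-0.082],"jaw":1.5}
    - {"delta_rot":[0,0,0],"linear":[0,0.077,-0.082],"jaw":1.5}
    - {"delta_rot":[0,0,0],"linear":[0,0.077,-0.082],"jaw":1.5}
    - {"delta_rot":[0,0,0],"linear":[0,0.077,-0.082],"jaw":1.5}

```text
t: 23.35
position: [0.4663, 0.0969, 0.084]
tool_rot: [-0.001, 0.12, 0.993, -0.001]
contact_force: [5.3, 1.6, -12.9]
gripper_width: 0.0221
gripper_force: 59.8
```

jog_arm:
  motion:
    - {"delta_rot":[0,0,0],"linear":[0,0.066,-0.091],"jaw":1.5}
    - {"delta_rot":[0,0,0],"linear":[0,0.066,-0.091],"jaw":1.5}
    - {"delta_rot":[0,0,0],"linear":[0,0.066,-0.091],"jaw":1.5}
    - {"delta_rot":[0,0,0],"linear":[0,0.066,-0.091],"jaw":1.5}
    - {"delta_rot":[0,0,0],"linear":[0,0.066,-0.091],"jaw":1.5}
    - {"delta_rot":[0,0,0],"linear":[0,0.066,-0.091],"jaw":1.5}

```text
t: 23.95
position: [0.4674, 0.1011, 0.0901]
tool_rot: [-0.0, 0.12, 0.993, -0.0]
contact_force: [3.9, 3.2, -10.3]
gripper_width: 0.0219
gripper_force: 60.0
```

jog_arm:
  motion:
    - {"delta_rot":[0,0,0],"linear":[0,0.048,-0.098],"jaw":1.5}
    - {"delta_rot":[0,0,0],"linear":[0,0.048,-0.098],"jaw":1.5}
    - {"delta_rot":[0,0,0],"linear":[0,0.048,-0.098],"jaw":1.5}
    - {"delta_rot":[0,0,0],"linear":[0,0.048,-0.098],"jaw":1.5}
    - {"delta_rot":[0,0,0],"linear":[0,0.048,-0.098],"jaw":1.5}
    - {"delta_rot":[0,0,0],"linear":[0,0.048,-0.098],"jaw":1.5}

```text
t: 24.55
position: [0.4681, 0.1042, 0.0965]
tool_rot: [-0.0, 0.12, 0.993, 0.0]
contact_force: [3.0, 3.4, -8.3]
gripper_width: 0.0226
gripper_force: 60.2
```

jog_arm:
  motion:
    - {"delta_rot":[0,0,0],"linear":[0,0.035,-0.103],"jaw":1.5}
    - {"delta_rot":[0,0,0],"linear":[0,0.035,-0.103],"jaw":1.5}
    - {"delta_rot":[0,0,0],"linear":[0,0.035,-0.103],"jaw":1.5}
    - {"delta_rot":[0,0,0],"linear":[0,0.035,-0.103],"jaw":1.5}
    - {"delta_rot":[0,0,0],"linear":[0,0.035,-0.103],"jaw":1.5}
    - {"delta_rot":[0,0,0],"linear":[0,0.035,-0.103],"jaw":1.5}

```text
t: 25.15
position: [0.4687, 0.1063, 0.1029]
tool_rot: [0.0, 0.12, 0.993, 0.0]
contact_force: [2.8, 3.7, -7.2]
gripper_width: 0.0224
gripper_force: 60.3
```

jog_arm:
  motion:
    - {"delta_rot":[0,0,0],"linear":[0,0.021,-0.107],"jaw":1.5}
    - {"delta_rot":[0,0,0],"linear":[0,0.021,-0.107],"jaw":1.5}
    - {"delta_rot":[0,0,0],"linear":[0,0.021,-0.107],"jaw":1.5}
    - {"delta_rot":[0,0,0],"linear":[0,0.021,-0.107],"jaw":1.5}
    - {"delta_rot":[0,0,0],"linear":[0,0.021,-0.107],"jaw":1.5}
    - {"delta_rot":[0,0,0],"linear":[0,0.021,-0.107],"jaw":1.5}

```text
t: 25.75
position: [0.469, 0.1076, 0.1095]
tool_rot: [0.0, 0.12, 0.993, 0.0]
contact_force: [3.0, 4.0, -6.0]
gripper_width: 0.0225
gripper_force: 60.4
```

jog_arm:
  motion:
    - {"delta_rot":[0,0,0],"linear":[0,0.007,-0.109],"jaw":1.5}
    - {"delta_rot":[0,0,0],"linear":[0,0.007,-0.109],"jaw":1.5}
    - {"delta_rot":[0,0,0],"linear":[0,0.007,-0.109],"jaw":1.5}
    - {"delta_rot":[0,0,0],"linear":[0,0.007,-0.109],"jaw":1.5}
    - {"delta_rot":[0,0,0],"linear":[0,0.007,-0.109],"jaw":1.5}
    - {"delta_rot":[0,0,0],"linear":[0,0.007,-0.109],"jaw":1.5}

```text
t: 26.35
position: [0.4691, 0.108, 0.1161]
tool_rot: [0.0, 0.12, 0.993, 0.0]
contact_force: [1.7, 4.9, -5.4]
gripper_width: 0.0223
gripper_force: 60.6
```

Forces stay low. On with 270° to 345°.

jog_arm:
  motion:
    - {"delta_rot":[0,0,0],"linear":[0,-0.007,-0.109],"jaw":1.5}
    - {"delta_rot":[0,0,0],"linear":[0,-0.007,-0.109],"jaw":1.5}
    - {"delta_rot":[0,0,0],"linear":[0,-0.007,-0.109],"jaw":1.5}
    - {"delta_rot":[0,0,0],"linear":[0,-0.007,-0.109],"jaw":1.5}
    - {"delta_rot":[0,0,0],"linear":[0,-0.007,-0.109],"jaw":1.5}
    - {"delta_rot":[0,0,0],"linear":[0,-0.007,-0.109],"jaw":1.5}

```text
t: 26.95
position: [0.469, 0.1075, 0.1227]
tool_rot: [0.0, 0.12, 0.993, 0.0]
contact_force: [2.4, 4.8, -4.8]
gripper_width: 0.0222
gripper_force: 60.7
```

jog_arm:
  motion:
    - {"delta_rot":[0,0,0],"linear":[0,-0.021,-0.107],"jaw":1.5}
    - {"delta_rot":[0,0,0],"linear":[0,-0.021,-0.107],"jaw":1.5}
    - {"delta_rot":[0,0,0],"linear":[0,-0.021,-0.107],"jaw":1.5}
    - {"delta_rot":[0,0,0],"linear":[0,-0.021,-0.107],"jaw":1.5}
    - {"delta_rot":[0,0,0],"linear":[0,-0.021,-0.107],"jaw":1.5}
    - {"delta_rot":[0,0,0],"linear":[0,-0.021,-0.107],"jaw":1.5}

```text
t: 27.55
position: [0.4687, 0.1062, 0.1291]
tool_rot: [0.0, 0.12, 0.993, 0.0]
contact_force: [1.4, 4.1, -3.9]
gripper_width: 0.0223
gripper_force: 60.8
```

jog_arm:
  motion:
    - {"delta_rot":[0,0,0],"linear":[0,-0.035,-0.103],"jaw":1.5}
    - {"delta_rot":[0,0,0],"linear":[0,-0.035,-0.103],"jaw":1.5}
    - {"delta_rot":[0,0,0],"linear":[0,-0.035,-0.103],"jaw":1.5}
    - {"delta_rot":[0,0,0],"linear":[0,-0.035,-0.103],"jaw":1.5}
    - {"delta_rot":[0,0,0],"linear":[0,-0.035,-0.103],"jaw":1.5}
    - {"delta_rot":[0,0,0],"linear":[0,-0.035,-0.103],"jaw":1.5}

```text
t: 28.15
position: [0.4681, 0.1041, 0.1352]
tool_rot: [0.0, 0.12, 0.993, -0.0]
contact_force: [0.9, 4.7, -3.4]
gripper_width: 0.022
gripper_force: 60.9
```

jog_arm:
  motion:
    - {"delta_rot":[0,0,0],"linear":[0,-0.048,-0.098],"jaw":1.5}
    - {"delta_rot":[0,0,0],"linear":[0,-0.048,-0.098],"jaw":1.5}
    - {"delta_rot":[0,0,0],"linear":[0,-0.048,-0.098],"jaw":1.5}
    - {"delta_rot":[0,0,0],"linear":[0,-0.048,-0.098],"jaw":1.5}
    - {"delta_rot":[0,0,0],"linear":[0,-0.048,-0.098],"jaw":1.5}
    - {"delta_rot":[0,0,0],"linear":[0,-0.048,-0.098],"jaw":1.5}

```text
t: 28.75
position: [0.4674, 0.1012, 0.141]
tool_rot: [0.0, 0.12, 0.993, -0.0]
contact_force: [0.3, 3.6, -2.0]
gripper_width: 0.0221
gripper_force: 61.0
```

jog_arm:
  motion:
    - {"delta_rot":[0,0,0],"linear":[0,-0.061,-0.091],"jaw":1.5}
    - {"delta_rot":[0,0,0],"linear":[0,-0.061,-0.091],"jaw":1.5}
    - {"delta_rot":[0,0,0],"linear":[0,-0.061,-0.091],"jaw":1.5}
    - {"delta_rot":[0,0,0],"linear":[0,-0.061,-0.091],"jaw":1.5}
    - {"delta_rot":[0,0,0],"linear":[0,-0.061,-0.091],"jaw":1.5}
    - {"delta_rot":[0,0,0],"linear":[0,-0.061,-0.091],"jaw":1.5}

```text
t: 29.35
position: [0.4666, 0.0976, 0.1464]
tool_rot: [0.0, 0.12, 0.993, -0.0]
contact_force: [1.4, 4.6, -1.4]
gripper_width: 0.022
gripper_force: 61.1
```

jog_arm:
  motion:
    - {"delta_rot":[0,0,0],"linear":[0,-0.072,-0.082],"jaw":1.5}
    - {"delta_rot":[0,0,0],"linear":[0,-0.072,-0.082],"jaw":1.5}
    - {"delta_rot":[0,0,0],"linear":[0,-0.072,-0.082],"jaw":1.5}
    - {"delta_rot":[0,0,0],"linear":[0,-0.072,-0.082],"jaw":1.5}
    - {"delta_rot":[0,0,0],"linear":[0,-0.072,-0.082],"jaw":1.5}
    - {"delta_rot":[0,0,0],"linear":[0,-0.072,-0.082],"jaw":1.5}

```text
t: 29.95
position: [0.4655, 0.0934, 0.1513]
tool_rot: [0.0, 0.12, 0.993, -0.0]
contact_force: [0.3, 4.7, 0.5]
gripper_width: 0.022
gripper_force: 61.1
```

jog_arm:
  motion:
    - {"delta_rot":[0,0,0],"linear":[0,-0.082,-0.072],"jaw":1.5}
    - {"delta_rot":[0,0,0],"linear":[0,-0.082,-0.072],"jaw":1.5}
    - {"delta_rot":[0,0,0],"linear":[0,-0.082,-0.072],"jaw":1.5}
    - {"delta_rot":[0,0,0],"linear":[0,-0.082,-0.072],"jaw":1.5}
    - {"delta_rot":[0,0,0],"linear":[0,-0.082,-0.072],"jaw":1.5}
    - {"delta_rot":[0,0,0],"linear":[0,-0.082,-0.072],"jaw":1.5}

```text
t: 30.55
position: [0.4643, 0.0885, 0.1556]
tool_rot: [0.0, 0.12, 0.993, -0.0]
contact_force: [0.6, 3.2, -0.2]
gripper_width: 0.0222
gripper_force: 61.2
```

jog_arm:
  motion:
    - {"delta_rot":[0,0,0],"linear":[0,-0.091,-0.061],"jaw":1.5}
    - {"delta_rot":[0,0,0],"linear":[0,-0.091,-0.061],"jaw":1.5}
    - {"delta_rot":[0,0,0],"linear":[0,-0.091,-0.061],"jaw":1.5}
    - {"delta_rot":[0,0,0],"linear":[0,-0.091,-0.061],"jaw":1.5}
    - {"delta_rot":[0,0,0],"linear":[0,-0.091,-0.061],"jaw":1.5}
    - {"delta_rot":[0,0,0],"linear":[0,-0.091,-0.061],"jaw":1.5}

```text
t: 31.15
position: [0.463, 0.0832, 0.1592]
tool_rot: [-0.0, 0.12, 0.993, -0.0]
contact_force: [1.5, 2.6, -0.3]
gripper_width: 0.022
gripper_force: 61.1
```

jog_arm:
  motion:
    - {"delta_rot":[0,0,0],"linear":[0,-0.098,-0.048],"jaw":1.5}
    - {"delta_rot":[0,0,0],"linear":[0,-0.098,-0.048],"jaw":1.5}
    - {"delta_rot":[0,0,0],"linear":[0,-0.098,-0.048],"jaw":1.5}
    - {"delta_rot":[0,0,0],"linear":[0,-0.098,-0.048],"jaw":1.5}
    - {"delta_rot":[0,0,0],"linear":[0,-0.098,-0.048],"jaw":1.5}
    - {"delta_rot":[0,0,0],"linear":[0,-0.098,-0.048],"jaw":1.5}

```text
t: 31.75
position: [0.4616, 0.0775, 0.162]
tool_rot: [-0.0, 0.12, 0.993, -0.0]
contact_force: [1.3, 2.7, -1.7]
gripper_width: 0.022
gripper_force: 61.0
```

jog_arm:
  motion:
    - {"delta_rot":[0,0,0],"linear":[0,-0.103,-0.035],"jaw":1.5}
    - {"delta_rot":[0,0,0],"linear":[0,-0.103,-0.035],"jaw":1.5}
    - {"delta_rot":[0,0,0],"linear":[0,-0.103,-0.035],"jaw":1.5}
    - {"delta_rot":[0,0,0],"linear":[0,-0.103,-0.035],"jaw":1.5}
    - {"delta_rot":[0,0,0],"linear":[0,-0.103,-0.035],"jaw":1.5}
    - {"delta_rot":[0,0,0],"linear":[0,-0.103,-0.035],"jaw":1.5}

```text
t: 32.35
position: [0.4601, 0.0715, 0.164]
tool_rot: [-0.0, 0.12, 0.993, -0.0]
contact_force: [1.8, 1.6, -2.7]
gripper_width: 0.0218
gripper_force: 60.8
```

jog_arm:
  motion:
    - {"delta_rot":[0,0,0],"linear":[0,-0.107,-0.021],"jaw":1.5}
    - {"delta_rot":[0,0,0],"linear":[0,-0.107,-0.021],"jaw":1.5}
    - {"delta_rot":[0,0,0],"linear":[0,-0.107,-0.021],"jaw":1.5}
    - {"delta_rot":[0,0,0],"linear":[0,-0.107,-0.021],"jaw":1.5}
    - {"delta_rot":[0,0,0],"linear":[0,-0.107,-0.021],"jaw":1.5}
    - {"delta_rot":[0,0,0],"linear":[0,-0.107,-0.021],"jaw":1.5}

```text
t: 32.95
position: [0.4586, 0.0654, 0.1653]
tool_rot: [-0.0, 0.12, 0.993, -0.0]
contact_force: [2.9, 1.2, -5.0]
gripper_width: 0.022
gripper_force: 60.6
```

jog_arm:
  motion:
    - {"delta_rot":[0,0,0],"linear":[0,-0.109,-0.007],"jaw":1.5}
    - {"delta_rot":[0,0,0],"linear":[0,-0.109,-0.007],"jaw":1.5}
    - {"delta_rot":[0,0,0],"linear":[0,-0.109,-0.007],"jaw":1.5}
    - {"delta_rot":[0,0,0],"linear":[0,-0.109,-0.007],"jaw":1.5}
    - {"delta_rot":[0,0,0],"linear":[0,-0.109,-0.007],"jaw":1.5}
    - {"delta_rot":[0,0,0],"linear":[0,-0.109,-0.007],"jaw":1.5}

```text
t: 33.55
position: [0.4571, 0.0591, 0.1657]
tool_rot: [-0.0, 0.12, 0.993, -0.0]
contact_force: [3.3, 1.1, -8.4]
gripper_width: 0.0225
gripper_force: 60.4
```

jog_arm:
  motion:
    - {"delta_rot":[0,0,0],"linear":[0,-0.109,0.007],"jaw":1.5}
    - {"delta_rot":[0,0,0],"linear":[0,-0.109,0.007],"jaw":1.5}
    - {"delta_rot":[0,0,0],"linear":[0,-0.109,0.007],"jaw":1.5}
    - {"delta_rot":[0,0,0],"linear":[0,-0.109,0.007],"jaw":1.5}
    - {"delta_rot":[0,0,0],"linear":[0,-0.109,0.007],"jaw":1.5}
    - {"delta_rot":[0,0,0],"linear":[0,-0.109,0.007],"jaw":1.5}

```text
t: 34.15
position: [0.4555, 0.0528, 0.1652]
tool_rot: [-0.0, 0.12, 0.993, 0.0]
contact_force: [4.8, 2.9, -9.0]
gripper_width: 0.0223
gripper_force: 60.2
```

jog_arm:
  motion:
    - {"delta_rot":[0,0,0],"linear":[0,-0.107,0.021],"jaw":1.5}
    - {"delta_rot":[0,0,0],"linear":[0,-0.107,0.021],"jaw":1.5}
    - {"delta_rot":[0,0,0],"linear":[0,-0.107,0.021],"jaw":1.5}
    - {"delta_rot":[0,0,0],"linear":[0,-0.107,0.021],"jaw":1.5}
    - {"delta_rot":[0,0,0],"linear":[0,-0.107,0.021],"jaw":1.5}
    - {"delta_rot":[0,0,0],"linear":[0,-0.107,0.021],"jaw":1.5}

```text
t: 34.75
position: [0.4541, 0.0469, 0.164]
tool_rot: [0.0, 0.12, 0.993, 0.0]
contact_force: [4.5, 3.9, -9.5]
gripper_width: 0.0221
gripper_force: 60.2
```

jog_arm:
  motion:
    - {"delta_rot":[0,0,0],"linear":[0,-0.103,0.035],"jaw":1.5}
    - {"delta_rot":[0,0,0],"linear":[0,-0.103,0.035],"jaw":1.5}
    - {"delta_rot":[0,0,0],"linear":[0,-0.103,0.035],"jaw":1.5}
    - {"delta_rot":[0,0,0],"linear":[0,-0.103,0.035],"jaw":1.5}
    - {"delta_rot":[0,0,0],"linear":[0,-0.103,0.035],"jaw":1.5}
    - {"delta_rot":[0,0,0],"linear":[0,-0.103,0.035],"jaw":1.5}

```text
t: 35.35
position: [0.4527, 0.0412, 0.1621]
tool_rot: [0.0, 0.12, 0.993, 0.001]
contact_force: [4.0, 5.4, -8.4]
gripper_width: 0.0226
gripper_force: 60.3
```

jog_arm:
  motion:
    - {"delta_rot":[0,0,0],"linear":[0,-0.098,0.048],"jaw":1.5}
    - {"delta_rot":[0,0,0],"linear":[0,-0.098,0.048],"jaw":1.5}
    - {"delta_rot":[0,0,0],"linear":[0,-0.098,0.048],"jaw":1.5}
    - {"delta_rot":[0,0,0],"linear":[0,-0.098,0.048],"jaw":1.5}
    - {"delta_rot":[0,0,0],"linear":[0,-0.098,0.048],"jaw":1.5}
    - {"delta_rot":[0,0,0],"linear":[0,-0.098,0.048],"jaw":1.5}

```text
t: 35.95
position: [0.4513, 0.0358, 0.1594]
tool_rot: [0.0, 0.12, 0.993, 0.001]
contact_force: [4.5, 6.4, -7.3]
gripper_width: 0.0225
gripper_force: 60.4
```

```bash
cat > d.txt <<'E'
.4523 .0393 .1611 -.3 2.1 2.6
.4509 .0338 .1581 1.4 4.5 -.6
.4496 .0288 .1544 2.2 6.6 -2.6
.4485 .0243 .1501 1.6 6.7 -1.8
.4476 .0203 .1453 2.4 8.1 -.7
.4468 .017 .14 1.7 7.9 -.2
.4461 .0143 .1343 2.1 9.9 1.3
.4457 .0124 .1283 1.3 10 3.4
.4453 .0112 .122 .5 9.5 4.5
.4452 .0108 .1156 .1 10.4 6.3
.4454 .0112 .1093 -.7 10.4 8.5
.4457 .0123 .103 -.8 8.6 10.1
.4461 .0142 .097 -1.7 10.3 11.4
.4468 .0168 .0913 -3.1 7.9 12.5
.4476 .02 .086 -3.4 6.8 14
.4486 .0239 .0812 -3.5 4.8 16.4
.4497 .0283 .0769 -4.4 4.1 16.6
.4508 .0331 .0733 -5.1 2.3 16.7
.452 .0381 .0704 -6.9 -1.6 15.8
.4533 .0433 .0682 -5.4 -4.6 12.6
.4546 .0488 .0667 -4.1 -6.9 8.1
.456 .0547 .0658 -2.1 -8.7 1.7
.4575 .0609 .0656 -.3 -9.4 -3.4
.459 .0673 .0663 1.8 -9.3 -8.2
.4606 .0737 .068 3.5 -7.1 -11.9
.4621 .0801 .0705 4.5 -4 -14.3
.4637 .0863 .0742 5.3 -2.2 -14.5
.4651 .0919 .0786 5.1 0 -14
.4663 .0969 .084 5.3 1.6 -12.9
.4674 .1011 .0901 3.9 3.2 -10.3
.4681 .1042 .0965 3 3.4 -8.3
.4687 .1063 .1029 2.8 3.7 -7.2
.469 .1076 .1095 3 4 -6
.4691 .108 .1161 1.7 4.9 -5.4
.469 .1075 .1227 2.4 4.8 -4.8
.4687 .1062 .1291 1.4 4.1 -3.9
.4681 .1041 .1352 .9 4.7 -3.4
.4674 .1012 .141 .3 3.6 -2
.4666 .0976 .1464 1.4 4.6 -1.4
.4655 .0934 .1513 .3 4.7 .5
.4643 .0885 .1556 .6 3.2 -.2
.463 .0832 .1592 1.5 2.6 -.3
.4616 .0775 .162 1.3 2.7 -1.7
.4601 .0715 .164 1.8 1.6 -2.7
.4586 .0654 .1653 2.9 1.2 -5
.4571 .0591 .1657 3.3 1.1 -8.4
.4555 .0528 .1652 4.8 2.9 -9
.4541 .0469 .164 4.5 3.9 -9.5
.4527 .0412 .1621 4 5.4 -8.4
.4513 .0358 .1594 4.5 6.4 -7.3
E
cat > fit.py <<'E'
from h import *
D=np.loadtxt("d.txt");n=np.array([.2387,.971])
y=D[:,:2]@n;z=D[:,2]
s=np.linalg.lstsq(np.c_[2*y,2*z,np.ones(len(y))],y*y+z*z,rcond=None)[0];yc,zc=s[:2]
print("centre",yc,zc,"rad",np.sqrt(s[2]+yc*yc+zc*zc))
th=np.arctan2(-(y-yc),z-zc)
fy=D[:,3:5]@n;fz=D[:,5];Rr=fy*np.cos(th)+fz*np.sin(th);rad=-fy*np.sin(th)+fz*np.cos(th)
def fit(k):
    X=np.c_[np.ones(len(th)),np.cos(th),np.sin(th)][k];q=np.linalg.lstsq(X,Rr[k],rcond=None)[0]
    print("drag %.2f W %.2f target deg %.1f resid %.2f"%(q[0],np.hypot(q[1],q[2]),np.degrees(np.pi-np.arctan2(-q[1],-q[2]))%360,np.std(Rr[k]-X@q)));return X@q
if __name__=="__main__":
    P=fit(np.arange(len(th))>=2);fit(np.arange(2,30));fit(np.arange(22,50))
    for i in range(len(th)): print("%.0f"%(np.degrees(th[i])%360),"%.1f(%.1f)"%(Rr[i],rad[i]),end=" ; ")
E
python3 fit.py
```

```text
centre 0.16673063274104308 0.11559680340753387 rad 0.050025940465000196
drag 5.90 W 3.47 target deg 84.2 resid 0.44
drag 5.94 W 3.46 target deg 84.8 resid 0.44
drag 5.89 W 3.49 target deg 84.7 resid 0.42
24 2.9(1.6) ; 32 3.7(-3.0) ; 39 3.7(-6.4) ; 46 3.5(-6.2) ; 54 4.5(-7.2) ; 61 3.8(-7.1) ; 68 5.0(-8.9) ; 75 5.8(-8.8) ; 83 5.7(-8.7) ; 90 6.3(-10.1) ; 97 7.2(-10.9) ; 105 7.7(-10.4) ; 112 7.0(-13.1) ; 119 7.6(-12.1) ; 126 7.9(-12.9) ; 133 9.3(-14.0) ; 140 8.3(-14.7) ; 147 8.1(-14.6) ; 154 9.8(-12.8) ; 161 9.6(-10.0) ; 168 9.2(-6.2) ; 175 9.1(-0.8) ; 182 9.3(3.1) ; 189 9.8(6.7) ; 197 9.3(9.6) ; 205 8.7(11.7) ; 214 8.8(11.6) ; 222 8.5(11.2) ; 231 8.2(10.3) ; 239 6.8(8.7) ; 248 6.1(6.9) ; 255 5.9(5.9) ; 263 5.4(5.3) ; 271 5.5(5.1) ; 278 5.5(4.5) ; 286 4.9(3.1) ; 293 5.0(3.1) ; 301 3.5(2.1) ; 308 4.1(2.9) ; 316 3.0(3.6) ; 323 2.7(1.8) ; 331 2.7(1.2) ; 338 3.4(-0.5) ; 345 2.6(-2.1) ; 353 2.5(-4.7) ; 0 1.8(-8.4) ; 8 2.7(-9.5) ; 15 2.3(-10.4) ; 22 2.6(-10.1) ; 29 2.8(-9.9) ;
```

The full-turn fit is clean. Drag is 5.9 N, the weight pulls 3.5 N, and the heavy side points straight down with the handle at about 84.4°. I carry on the same way from 29° to there.

jog_arm:
  motion:
    - {"delta_rot":[0,0,0],"linear":[0,-0.088,0.063],"jaw":1.5}
    - {"delta_rot":[0,0,0],"linear":[0,-0.088,0.063],"jaw":1.5}
    - {"delta_rot":[0,0,0],"linear":[0,-0.088,0.063],"jaw":1.5}
    - {"delta_rot":[0,0,0],"linear":[0,-0.088,0.063],"jaw":1.5}
    - {"delta_rot":[0,0,0],"linear":[0,-0.088,0.063],"jaw":1.5}
    - {"delta_rot":[0,0,0],"linear":[0,-0.088,0.063],"jaw":1.5}
    - {"delta_rot":[0,0,0],"linear":[0,-0.079,0.074],"jaw":1.5}
    - {"delta_rot":[0,0,0],"linear":[0,-0.079,0.074],"jaw":1.5}
    - {"delta_rot":[0,0,0],"linear":[0,-0.079,0.074],"jaw":1.5}
    - {"delta_rot":[0,0,0],"linear":[0,-0.079,0.074],"jaw":1.5}
    - {"delta_rot":[0,0,0],"linear":[0,-0.079,0.074],"jaw":1.5}
    - {"delta_rot":[0,0,0],"linear":[0,-0.079,0.074],"jaw":1.5}

```text
t: 37.15
position: [0.449, 0.0259, 0.1518]
tool_rot: [0.0, 0.12, 0.993, 0.001]
contact_force: [2.1, 6.0, -2.1]
gripper_width: 0.0221
gripper_force: 61.0
```

jog_arm:
  motion:
    - {"delta_rot":[0,0,0],"linear":[0,-0.07,0.084],"jaw":1.5}
    - {"delta_rot":[0,0,0],"linear":[0,-0.07,0.084],"jaw":1.5}
    - {"delta_rot":[0,0,0],"linear":[0,-0.07,0.084],"jaw":1.5}
    - {"delta_rot":[0,0,0],"linear":[0,-0.07,0.084],"jaw":1.5}
    - {"delta_rot":[0,0,0],"linear":[0,-0.07,0.084],"jaw":1.5}
    - {"delta_rot":[0,0,0],"linear":[0,-0.07,0.084],"jaw":1.5}
    - {"delta_rot":[0,0,0],"linear":[0,-0.059,0.091],"jaw":1.5}
    - {"delta_rot":[0,0,0],"linear":[0,-0.059,0.091],"jaw":1.5}
    - {"delta_rot":[0,0,0],"linear":[0,-0.059,0.091],"jaw":1.5}
    - {"delta_rot":[0,0,0],"linear":[0,-0.059,0.091],"jaw":1.5}
    - {"delta_rot":[0,0,0],"linear":[0,-0.059,0.091],"jaw":1.5}
    - {"delta_rot":[0,0,0],"linear":[0,-0.059,0.091],"jaw":1.5}

```text
t: 38.35
position: [0.4468, 0.0174, 0.1406]
tool_rot: [0.0, 0.12, 0.993, -0.0]
contact_force: [-1.3, 3.7, 3.6]
gripper_width: 0.0221
gripper_force: 61.5
```

jog_arm:
  motion:
    - {"delta_rot":[0,0,0],"linear":[0,-0.048,0.098],"jaw":1.5}
    - {"delta_rot":[0,0,0],"linear":[0,-0.048,0.098],"jaw":1.5}
    - {"delta_rot":[0,0,0],"linear":[0,-0.048,0.098],"jaw":1.5}
    - {"delta_rot":[0,0,0],"linear":[0,-0.048,0.098],"jaw":1.5}
    - {"delta_rot":[0,0,0],"linear":[0,-0.048,0.098],"jaw":1.5}
    - {"delta_rot":[0,0,0],"linear":[0,-0.048,0.098],"jaw":1.5}
    - {"delta_rot":[0,0,0],"linear":[0,-0.035,0.103],"jaw":1.5}
    - {"delta_rot":[0,0,0],"linear":[0,-0.035,0.103],"jaw":1.5}
    - {"delta_rot":[0,0,0],"linear":[0,-0.035,0.103],"jaw":1.5}
    - {"delta_rot":[0,0,0],"linear":[0,-0.035,0.103],"jaw":1.5}
    - {"delta_rot":[0,0,0],"linear":[0,0,0],"jaw":1.5}
    - {"delta_rot":[0,0,0],"linear":[0,0,0],"jaw":1.5}

```text
t: 39.55
position: [0.4458, 0.0131, 0.1303]
tool_rot: [-0.0, 0.12, 0.993, -0.0]
contact_force: [-0.5, -1.6, 2.9]
gripper_width: 0.0223
gripper_force: 61.5
```

jog_arm:
  motion:
    - {"delta_rot":[0,0,0],"linear":[0,-0.03,0.105],"jaw":1.5}
    - {"delta_rot":[0,0,0],"linear":[0,-0.03,0.105],"jaw":1.5}
    - {"delta_rot":[0,0,0],"linear":[0,-0.03,0.105],"jaw":1.5}
    - {"delta_rot":[0,0,0],"linear":[0,-0.02,0.105],"jaw":1.5}
    - {"delta_rot":[0,0,0],"linear":[0,-0.02,0.105],"jaw":1.5}
    - {"delta_rot":[0,0,0],"linear":[0,-0.015,0.105],"jaw":1.5}
    - {"delta_rot":[0,0,0],"linear":[0,-0.015,0.105],"jaw":1.5}
    - {"delta_rot":[0,0,0],"linear":[0,-0.015,0.105],"jaw":1.5}
    - {"delta_rot":[0,0,0],"linear":[0,-0.01,0.105],"jaw":1.5}
    - {"delta_rot":[0,0,0],"linear":[0,0,0],"jaw":1.5}
    - {"delta_rot":[0,0,0],"linear":[0,0,0],"jaw":1.5}
    - {"delta_rot":[0,0,0],"linear":[0,0,0],"jaw":1.5}

```text
t: 40.75
position: [0.4453, 0.0112, 0.121]
tool_rot: [-0.0, 0.12, 0.993, -0.001]
contact_force: [-2.1, -2.6, 4.4]
gripper_width: 0.0222
gripper_force: 61.6
```

The handle now stands at 83.8° measured, against a target of about 84.4°. I'll check that everything is still and undisturbed before handing in.

Run:
```python
from station import r
import cv2,numpy as np
a=r.observe()["position"];s=r.snapshot("scene");w=r.snapshot("side")
for i in range(4): r.snapshot("scene")
o=r.observe();print(a,o["position"],o["contact_force"],o["gripper_width"],o["gripper_force"],o["t"])
cv2.imwrite("pics/end.png",np.hstack([cv2.resize(i,(400,320),interpolation=cv2.INTER_CUBIC) for i in(s[130:290,250:450],w[120:280,260:460])]))
```

```text
[0.44533813 0.01123887 0.121033  ] [0.44535948 0.01130358 0.121019  ] [-2.43007926 -4.1851645   4.32682601] 0.022207209203697655 61.64545035251649 41.05
```

View pics/end.png

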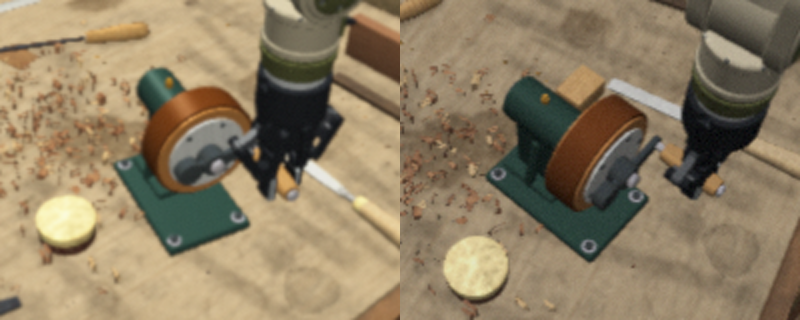

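The crank is out to the right, with its counterweight at the left (about (200,160) in the crop). The handle is firmly gripped, everything is still, and the tin, block and chisel are where they were.

```bash
python3 -c "
from station import r
print(r.close_job())"
```

```text
the job is handed in; nothing more can be done
None
```

I turned the wheel slowly through one full turn and brought its heavy side down: it is straight below the axle, to within a degree or two, with the crank handle at about 84° clockwise from the top. The handle is still gripped, the wheel is standing still, and the tin, block and chisel were not touched.

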